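# Change the spindle sander's gear

## Task

Clear every finished handle grip off the bench into the open wooden crate, and change the sander's gear: first throw the lock lever right back towards the robot to free the gear; then ease the gear knob in towards the spindle, rock the spindle by its sanding drum until the sliding tooth drops between the spindle's teeth, and push the knob fully home; only then throw the lock lever right over again, away from the robot. Leave the glue jar, the spare sleeve and the brush where they are.

Things in the scene. Friction and masses are not known exactly. Their poses are not given: they have to be found in the camera images.
- machine: green open gear head of a bench sander, fixed: housing 285 x 230 mm, top at z = 50 mm, a 110 mm high motor block behind the spindle. Origin on the bench under the spindle axis; x horizontal, away from the robot, from gear knob to spindle; y left, z up. In this frame the gear knob slides along y = 0 on the robot's side and the lock lever's pivot is at (-50, 115, 72) mm.
- knob_top (a point): top centre of the gear knob, a black upright block 24 mm (machine x) x 20 mm (machine y) in plan, standing clear 50 mm down from this point; 115 mm above the bench. Easily pinched from above across its 20 mm sides, with free space of 70 mm either way along machine y. It starts about 150 mm from the spindle axis.
- gear_knob (a joint): travel of the gear knob along machine +x, 0 (out) to 0.028 m (fully home). Stays where it is left; friction about 5 N. It carries the sliding tooth, whose tip reaches the tips of the spindle's teeth at about 0.014. If it meets one, the tooth's spring gives and the knob stops hard at about 0.020 until the spindle is turned and the tooth drops into a gap; only then can it go home.
- tooth (a joint): how far the sliding tooth (9.5 mm wide steel tongue ahead of the knob, its top 70 mm above the bench) is pushed back against its spring towards the knob: 0 = fully out, 0.006 m = fully compressed, its tip standing on a tooth of the spindle. It springs back to 0 by itself (1.6 to 2.8 N) when a gap is turned to face it.
- spindle (a joint): spindle angle about the vertical, rad, counter-clockwise from above positive; 0 at the start, when one of its teeth blocks the sliding tooth (how squarely varies). Eight teeth 45 degrees apart, 20 mm wide, tips 56 mm from the axis, z = 56 to 72 mm, seen from above. Turns by hand either way more than half a turn (friction 0.1 N m); locked, with a little play, once in mesh.
- drum_top (a point): centre of the top of the sanding drum on the spindle: an upright brown drum 50 mm in diameter and 65 mm tall below this point, 155 mm above the bench; to be grasped from above and twisted about the vertical. A steel screw head stands 8 mm above its middle.
- lock_lever (a joint): angle of the lock lever on top of the housing, 0 (free: leaning right back towards the robot, at -x of the machine) to 1.0 rad (locked: right over, leaning away at +x). It starts near 1.0 and stays where it is left; friction 0.06 N m. Its axis is the machine's y, 72 mm above the bench.
- lock_lever_tip (a point): centre of the black ball, 26 mm in diameter, at the end of the lock lever, 80 mm from its pivot; about 142 mm above the bench at either end of its swing and 152 mm in the middle. A full throw moves it about 77 mm along the machine's x.
- crate: open wooden crate, fixed, 260 (x) x 180 (y) x 60 (z) mm outside, walls and floor 8 mm; origin at the centre of its underside, z up. It collects the grips; they may be dropped in and may lie in any way.
- grip1: finished bat-handle grip, a plain wooden bar 100 (x) x 30 (y) x 22 (z) mm, 45 g, dark along both edges; origin at the centre of its underside, x along its length, z up. Lies on the bench at the start. Some of the five may be absent (None from the start).
- grip2: finished bat-handle grip, a plain wooden bar 100 (x) x 30 (y) x 22 (z) mm, 45 g, dark along both edges; origin at the centre of its underside, x along its length, z up. Lies on the bench at the start. Some of the five may be absent (None from the start).
- grip3: finished bat-handle grip, a plain wooden bar 100 (x) x 30 (y) x 22 (z) mm, 45 g, dark along both edges; origin at the centre of its underside, x along its length, z up. Lies on the bench at the start. Some of the five may be absent (None from the start).
- grip4: finished bat-handle grip, a plain wooden bar 100 (x) x 30 (y) x 22 (z) mm, 45 g, dark along both edges; origin at the centre of its underside, x along its length, z up. Lies on the bench at the start. Some of the five may be absent (None from the start).
- grip5: finished bat-handle grip, a plain wooden bar 100 (x) x 30 (y) x 22 (z) mm, 45 g, dark along both edges; origin at the centre of its underside, x along its length, z up. Lies on the bench at the start. Some of the five may be absent (None from the start).
- glue_jar: bystander: white jar 70 mm in diameter, 90 mm tall, origin at the centre of its underside; leave it alone.
- spare_sleeve: bystander: loose brown sanding sleeve standing on end, 52 mm in diameter, 65 mm tall, origin at the centre of its underside; leave it alone.
- dust_brush: bystander: wooden hand brush 200 mm long lying on the bench, origin at its middle; leave it alone.
Things that resemble listed ones, but are neither listed nor needed, are in the scene too. What is shaped like the grip5 but blue is not meant. Leave any red look-alike of the grip4 alone.

How it is judged:
By the outcome, as a careful person would: the job done as asked, in the order asked, and still so for the second after the job is handed in, with the robot touching nothing.
Of grip1, grip2, grip3, grip4, grip5 only 3 to 5 are there at a start; the rules pass over those that are not, and their reading is None.
At some moment in a run one of grip1, grip2, grip3, grip4, grip5 may be knocked a few centimetres aside while the robot is not near it.
Once in a run the grip may slacken for a moment while it holds something.
It also fails if it takes over 210 s, if anything falls off the work surface, if the arm or the gripper's body presses on something with over 40 N, if the wrist force passes 120 N, or if a joint passes its speed limit or range.

## Robot

A 6-joint arm with a two-finger parallel gripper is mounted at the origin on the work surface. World frame = base frame: x ahead of the robot, y to its left, z up, the work surface at z = 0. Lengths are in m, angles in rad, forces in N, time in s.
With the tool pointing down it reaches from about 0.35 to 0.775 m from the base axis. Payload 5.5 kg.
Tool frame: the origin (TCP) lies at the very end of the fingers, on their centre line; the grasp point (between the pads) lies 19 mm behind it; z points along the fingers, y is the line along which they close (so a half turn about z gives the same grasp; the last joint's range is limited). The gripper opens to 85 mm and grips with 20 to 120 N. Pads are 22 mm wide; open, the fingers measure 114 mm over their backs; the gripper's body (76 mm by 85 mm) begins 54 mm behind the grasp point. The pads swing forward as they close: fully open they stand 13 mm farther back than shut.
Start: joints at [1.132, 0.313, 0.046, 1.304, 0, 1.431], TCP at [0.169, 0.55, 0.231] pointing down, gripper open.
Joint ranges: [-2.76, 2.76], [-0.86, 1.69], [-1.03, 1.26], [-2.2, 2.34], [-1.47, 1.5], [-3.14, 3.14]. Speed limits (rad/s): [2.57, 2.57, 3.14, 3.14, 3.14, 3.14].

## Interface

Orientations are given as a unit quaternion [w, x, y, z].
In Python, from workcell import env gives the robot as it stands. The module is installed in compiled form; this text tells all that it offers.
- The arm moves only by the tool jog_arm, never from a script. Its argument "rows" is a list of rows, each a list of 6 numbers: the shift along the world's x, y, z in units of 40 mm (1.0 is 40 mm), then the turn, a rotation vector about the world's x, y, z in units of 6 degrees (1.0 is 6 degrees). In form: [[x, y, z, wx, wy, wz], ...]. A call has 1 to 12 rows; each row is the pose to reach, as a shift and turn from the pose commanded when the call began; what a row does not reach only later rows make up. A row lasts 1/12 s, in which the tool goes at most 41.7 mm and 7.16 degrees, less where a joint would pass 70% of its speed; a pose out of reach is approached as far as the arm can. A call with a gripper value outside its range is refused whole. "jaw" is the gripper command: -1 is fully open, 1 is shut, values between are in proportion, set as the call begins (left out, the last holds). The fingers move at their own pace and stop on an object; "force" is the grip in N (left out, the last holds). Time passes only in rows, so rows that repeat a pose let the fingers close. It gives the time, the measured TCP pose, the force, the opening and the grip force at its end, in the units of the state.
- env.get_state(): the state, without advancing time (a new reading comes with each control period).
- env.read_camera(name): name is "scene" or "top" or "wrist"; returns a dict with "pixels" (400x640x3 uint8, red, green, blue), "mtx" (3x3 intrinsics, pixels), "k1" (the pictures are not rectified: a ray, as slopes to the right and down, at radius r is drawn at 1 + k1 r^2 times it, then the intrinsics apply), "cam_to_world" (4x4, takes a point from camera to world coordinates). Camera axes: x right, y up, looking along -z (the intrinsics and any distortion apply to the point x, -y, -z); pixel columns grow to the right and rows downward; lengths in m; the calibration is good to about 2 mm. A picture is of the moment at which its call begins. There is no depth.
- env.hand_in(): hands the job in; it is judged then, once.
The state is a dict: "clock": time; "joint_pos": joint angles; "qvel": joint speeds; "tau": joint torques, N m; "tcp_pos": TCP position; "orientation": TCP orientation; "wrist_force": force on the tool from outside, world axes, zero at the start; "ft_torque": the same for the moment, N m; "finger_gap": finger opening in m; "grip_force": force on a finger pad.
Only numpy, scipy, OpenCV 4.12 (cv2) and the standard library are available. Lean on these libraries where they do the work, as an engineer would, in place of code of your own. Each camera call takes 0.05 s, during which the arm holds its last target. There are 200 camera calls.

## Working session

There is one attempt and no reset: what is moved stays moved. The work goes in short steps, Python scripts to look and compute and a tool call to move; the robot and the scene stay as the last step left them, time stands still between calls to the robot, and variables do not carry over. Pictures are saved under pics/ and viewed, at most 14 in all, crops included, and the job is handed in when it is done.

Besides the shell and the picture viewer there is one more tool, called by a JSON object that holds its "name" and its "arguments", one argument or row to a line. jog_arm: Moves the arm, as the interface text tells. Its arguments: {"type":"object","properties":{"rows":{"type":"array","items":{"type":"array","items":{"type":"number"}}},"jaw":{"type":"number"},"force":{"type":"number"}},"required":["rows"]}

```bash
mkdir -p pics; cat > h.py <<'E'
import numpy as np, cv2, json
from workcell import env
def snap(name, fn):
    c=env.read_camera(name); cv2.imwrite(f'pics/{fn}.png', c['pixels'][:,:,::-1])
    np.savez(f'pics/{fn}.npz', **{k:c[k] for k in ('pixels','mtx','k1','cam_to_world')}); return c
def load(fn): return dict(np.load(f'pics/{fn}.npz'))
def ray(c,uv):
    K=np.array(c['mtx']); k1=float(c['k1'])
    d=np.array([(uv[0]-K[0,2])/K[0,0],(uv[1]-K[1,2])/K[1,1]]); s=d.copy()
    for _ in range(30): s=d/(1+k1*(s@s))
    T=np.array(c['cam_to_world']); return T[:3,3], T[:3,:3]@np.array([s[0],-s[1],-1.])
def atz(c,uv,z):
    o,d=ray(c,uv); return o+d*(z-o[2])/d[2]
def tri(*cu):
    A=np.zeros((3,3));b=np.zeros(3);L=[]
    for c,uv in cu:
        o,d=ray(c,uv); d=d/np.linalg.norm(d); P=np.eye(3)-np.outer(d,d); A+=P;b+=P@o;L.append((P,o))
    x=np.linalg.solve(A,b); return x,[round(1000*np.linalg.norm(P@(x-o)),1) for P,o in L]
def proj(c,p):
    T=np.array(c['cam_to_world']); q=T[:3,:3].T@(np.array(p)-T[:3,3]); s=np.array([q[0],-q[1]])/-q[2]
    s=s*(1+float(c['k1'])*(s@s)); K=np.array(c['mtx']); return K[0,0]*s[0]+K[0,2],K[1,1]*s[1]+K[1,2]
def crop(c,u0,v0,u1,v1,f,fn):
    im=np.array(c['pixels'])[v0:v1,u0:u1,::-1]; cv2.imwrite(f'pics/{fn}.png',cv2.resize(im,None,fx=f,fy=f,interpolation=cv2.INTER_CUBIC))
E
python3 - <<'E'
from h import *
for n in ('scene','top'):
    c=snap(n,n+'0'); print(n,np.round(c['cam_to_world'],3).tolist(),c['mtx'][0][0],c['k1'])
a=cv2.imread('pics/scene0.png');b=cv2.imread('pics/top0.png')
print(env.get_state())
E
```

```text
scene [[0.632, -0.562, 0.533, 1.154], [0.774, 0.444, -0.451, -0.432], [0.017, 0.698, 0.716, 0.896], [0.0, 0.0, 0.0, 1.0]] 406.9360512565463 0.005239487635360983
top [[-0.008, 0.998, -0.066, 0.455], [-1.0, -0.007, 0.014, 0.048], [0.014, 0.066, 0.998, 1.63], [0.0, 0.0, 0.0, 1.0]] 480.78747887891706 -0.1319272858064396
{'clock': 0.1, 'joint_pos': array([ 1.13238869e+00,  3.13974801e-01,  4.50657744e-02,  1.30362433e+00,
       -2.28432798e-05,  1.43118634e+00]), 'qvel': array([ 5.11446138e-06, -3.00137029e-03,  3.33789877e-03, -3.89682211e-04,
       -2.07350984e-05, -1.19157427e-03]), 'tau': array([ 3.07965092e-03, -4.81724238e+01,  2.99245155e+01,  1.27864850e-02,
       -8.49587605e-05,  2.17086944e-05]), 'tcp_pos': array([0.16907911, 0.54907703, 0.23045893]), 'orientation': array([-2.36580834e-04,  1.48843618e-01,  9.88860366e-01, -8.35750196e-04]), 'wrist_force': array([-0.15219472, -0.81183161, -0.7575559 ]), 'ft_torque': array([ 0.01035734, -0.01036704,  0.00945949]), 'grip_force': 0.0, 'finger_gap': 0.08531675724746525}
```

View pics/top0.png

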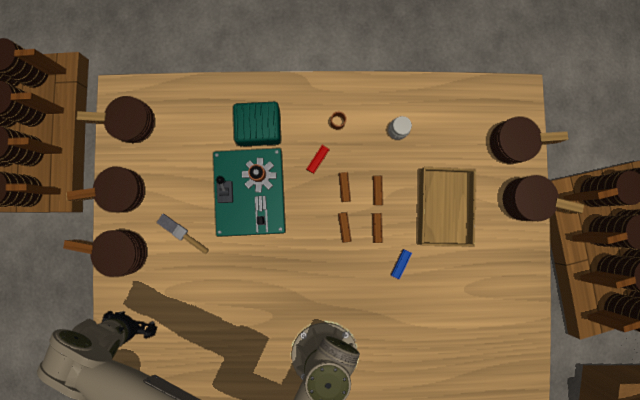

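View pics/scene0.png

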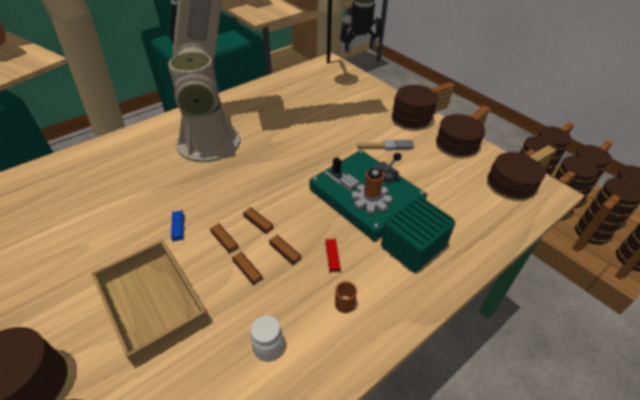

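The top view shows:
- The machine is around (250,190), with the drum at (258,174), the knob at (261,220) and the lever ball at (221,181).
- Four plain wooden bars fit the grips: (345,187), (377,190), (345,227) and (377,228).
- The red bar (318,159) and the blue bar (401,264) are excluded look-alikes.
- The crate is at (446,206).

The scene view agrees. I'll confirm with an enlarged crop.

```bash
python3 - <<'E'
from h import *
t=load('top0');s=load('scene0')
def cr(c,u0,v0,w,h,f): return cv2.resize(c['pixels'][v0:v0+h,u0:u0+w,::-1],None,fx=f,fy=f,interpolation=cv2.INTER_CUBIC)
# top machine 205..295,145..240 x4 ; scene machine 300..430,140..220 ; grips top 325..395,165..250 x4
im=np.zeros((600,800,3),np.uint8)
def put(a,x,y): im[y:y+a.shape[0],x:x+a.shape[1]]=a
put(cr(t,205,145,90,70,4),0,0)   # 360x280
put(cr(t,205,200,90,40,4),0,285)  # 360x160
put(cr(s,300,140,110,75,4),360,0) # 440x300
put(cr(t,325,165,70,70,4),0+370,310) #280x280
cv2.imwrite('pics/c1.png',im)
E
```

```text
(no output)
```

View pics/c1.png

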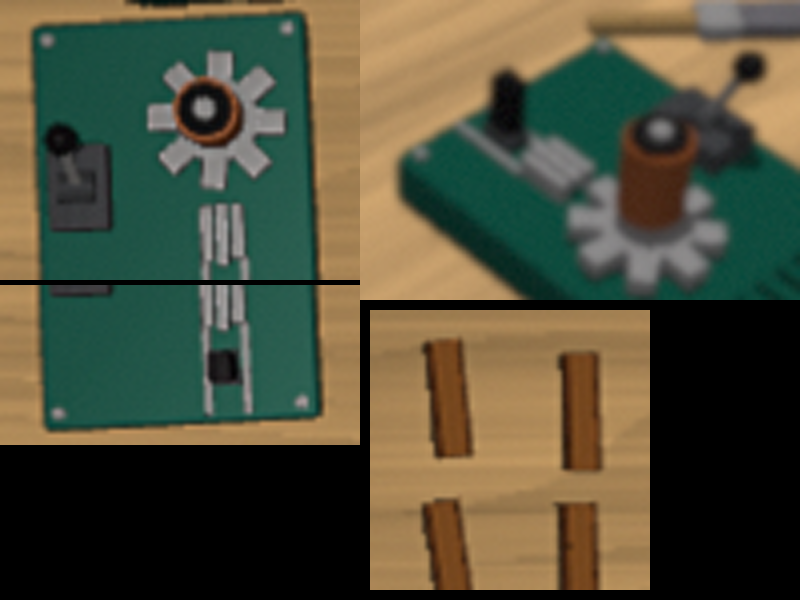

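The crop confirms the four plain wood bars with dark edges and no fifth one. Screw head at top (256.4,171.4) and scene (374.6,172.1). Ball at top (220.1,179.1) and scene (396.9,156.1). Knob top at top (260,219.8) and scene (337.1,158.4).

```bash
python3 - <<'E'
from h import *
t=load('top0');s=load('scene0')
for n,a,b in (('screw',(256.4,171.4),(374.6,172.1)),('ball',(220.1,179.1),(396.9,156.1)),('knob',(260,219.8),(337.1,158.4))):
    x,e=tri((t,a),(s,b)); print(n,np.round(x,4),e)
cs=[atz(t,p,.05)[:2] for p in ((216.4,154.6),(276.6,151.4),(219.1,231.4),(280.1,228.9))]
print(np.round(cs,4)); 
ax=(cs[0]-cs[2]+cs[1]-cs[3]); print('machine x yaw',np.degrees(np.arctan2(ax[1],ax[0])), 'from y', np.degrees(np.arctan2(*(-(cs[0]-cs[1]+cs[2]-cs[3])[0],(cs[0]-cs[1]+cs[2]-cs[3])[1]))))
# grips in both cams
for c,box in ((t,(325,165,395,250)),(s,(200,200,305,290))):
    im=c['pixels'][box[1]:box[3],box[0]:box[2]]; hsv=cv2.cvtColor(im,cv2.COLOR_RGB2HSV)
    m=(hsv[...,2]<150).astype(np.uint8)
    n,l,st,ce=cv2.connectedComponentsWithStats(m)
    for i in range(1,n):
        if st[i,4]>80:
            ys,xs=np.where(l==i); r=cv2.minAreaRect(np.c_[xs,ys].astype(np.float32))
            p=np.array(ce[i])+box[:2]; q=cv2.boxPoints(r)+box[:2]
            print(np.round(p,1),np.round(r[1],1),st[i,4],'world z.022' ,np.round(atz(c,p,.022),3))
            w=np.array([atz(c,k,.022)[:2] for k in q]); e1=w[1]-w[0];e2=w[2]-w[1]; e=e1 if np.linalg.norm(e1)>np.linalg.norm(e2) else e2
            print('   yaw',np.round(np.degrees(np.arctan2(e[1],e[0]))%180,1),np.linalg.norm(e1).round(3),np.linalg.norm(e2).round(3))
for p in ((419,168),(474,169),(417.5,243),(474,245)): print('crate',np.round(atz(t,p,.06),3))
E
```

```text
screw [0.6069 0.2105 0.1639] [np.float64(0.5), np.float64(0.5)]
ball [0.5851 0.3249 0.1479] [np.float64(0.0), np.float64(0.0)]
knob [0.4592 0.2046 0.1186] [np.float64(1.1), np.float64(1.1)]
[[0.6754 0.3563]
 [0.6844 0.1559]
 [0.4212 0.3459]
 [0.4285 0.145 ]]
machine x yaw 2.39831323057786 from y 2.323519350666958
[346.1 183.1] [30.1 50.4] 435 world z.022 [ 0.58  -0.075  0.022]
   yaw 96.8 0.17 0.102
[377.4 189.7] [30.4 11.2] 323 world z.022 [ 0.557 -0.181  0.022]
   yaw 1.4 0.038 0.102
[345.6 225.3] [30.6 33.9] 371 world z.022 [ 0.438 -0.072  0.022]
   yaw 105.8 0.114 0.103
[376.7 227.2] [29. 12.] 338 world z.022 [ 0.431 -0.176  0.022]
   yaw 179.2 0.04 0.097
[258.2 220.5] [33.4 13.3] 407 world z.022 [ 0.445 -0.074  0.022]
   yaw 6.3 0.046 0.117
[224.1 238.7] [34.2 13.2] 418 world z.022 [ 0.443 -0.183  0.022]
   yaw 0.9 0.039 0.12
[285.2 250.2] [36.3 14.3] 478 world z.022 [ 0.579 -0.076  0.022]
   yaw 3.0 0.044 0.114
[247.2 268.6] [36.9 14.1] 485 world z.022 [ 0.567 -0.186  0.022]
   yaw 179.4 0.038 0.115
crate [ 0.626 -0.315  0.06 ]
crate [ 0.622 -0.503  0.06 ]
crate [ 0.378 -0.305  0.06 ]
crate [ 0.368 -0.496  0.06 ]
```

The machine's yaw is about 2.4°, and the measured knob matches its expected place within 2 mm. The heights also fit: knob 119 mm (115 expected), screw head 164 mm (163), ball 148 mm (about 142). I'll start with the lever, going beyond the ball with the fingers shut.

{"name": "jog_arm", "arguments": {
  "rows": [
    [11.5,-5.6,0,0,0,3.25],
    [11.5,-5.6,0,0,0,3.25],
    [11.5,-5.6,0,0,0,3.25],
    [11.5,-5.6,0,0,0,3.25],
    [11.5,-5.6,0,0,0,3.25],
    [11.5,-5.6,0,0,0,3.25],
    [11.5,-5.6,0,0,0,3.25],
    [11.5,-5.6,0,0,0,3.25],
    [11.5,-5.6,0,0,0,3.25],
    [11.5,-5.6,0,0,0,3.25],
    [11.5,-5.6,0,0,0,3.25],
    [11.5,-5.6,0,0,0,3.25]
  ],
  "jaw": 1,
  "force": 40
}}

```text
clock: 1.1
tcp_pos: [0.6145, 0.3321, 0.2308]
orientation: [-0.0, -0.021, 1.0, -0.0]
wrist_force: [1.0, 0.8, 0.0]
finger_gap: 0.0
grip_force: 0.0
```

{"name": "jog_arm", "arguments": {
  "rows": [
    [0.3,-0.1,0,0,0,0],
    [0.3,-0.1,-0.5,0,0,0],
    [0.3,-0.1,-1.2,0,0,0],
    [0.3,-0.1,-2,0,0,0],
    [0.3,-0.1,-2.5,0,0,0],
    [0.3,-0.1,-2.5,0,0,0]
  ]
}}

```text
clock: 1.6
tcp_pos: [0.6216, 0.3279, 0.1246]
orientation: [-0.005, -0.021, 1.0, -0.002]
wrist_force: [-1.2, -0.5, -0.6]
finger_gap: 0.0003
grip_force: 0.0
```

{"name": "jog_arm", "arguments": {
  "rows": [
    [-0.4,0,0,0,0,0],
    [-0.8,-0.02,0,0,0,0],
    [-1.2,-0.04,0,0,0,0],
    [-1.5,-0.05,0,0,0,0],
    [-1.8,-0.07,0,0,0,0],
    [-2.0,-0.08,0,0,0,0],
    [-2.0,-0.08,0,0,0,0]
  ]
}}

```text
clock: 2.18
tcp_pos: [0.544, 0.3266, 0.1327]
orientation: [0.0, -0.021, 1.0, 0.0]
wrist_force: [0.2, -0.6, -0.3]
finger_gap: 0.0004
grip_force: 0.0
```

{"name": "jog_arm", "arguments": {
  "rows": [
    [-0.1,0,0,0,0,0],
    [-0.2,-0.01,0,0,0,0],
    [-0.25,-0.01,0,0,0,0],
    [-0.25,-0.01,0,0,0,0]
  ]
}}

```text
clock: 2.52
tcp_pos: [0.5353, 0.3259, 0.1313]
orientation: [0.0, -0.021, 1.0, 0.0]
wrist_force: [0.6, 0.3, -0.7]
finger_gap: 0.0001
grip_force: 0.2
```

```bash
python3 - <<'E'
from h import *
t=snap('top','top1');s=snap('scene','scene1');w=snap('wrist','w1')
print(env.get_state()['wrist_force'])
def cr(c,u0,v0,w,h,f): return cv2.resize(c['pixels'][v0:v0+h,u0:u0+w,::-1],None,fx=f,fy=f,interpolation=cv2.INTER_CUBIC)
im=np.zeros((600,800,3),np.uint8)
im[:300,:400]=cr(s,350,120,100,75,4)
im[:300,400:]=cr(t,190,145,100,75,4)
im[300:,:480]=cr(w,0,0,640,400,.75)
cv2.imwrite('pics/c2.png',im)
E
```

```text
[0.97106671 0.38671482 0.20857928]
```

View pics/c2.png

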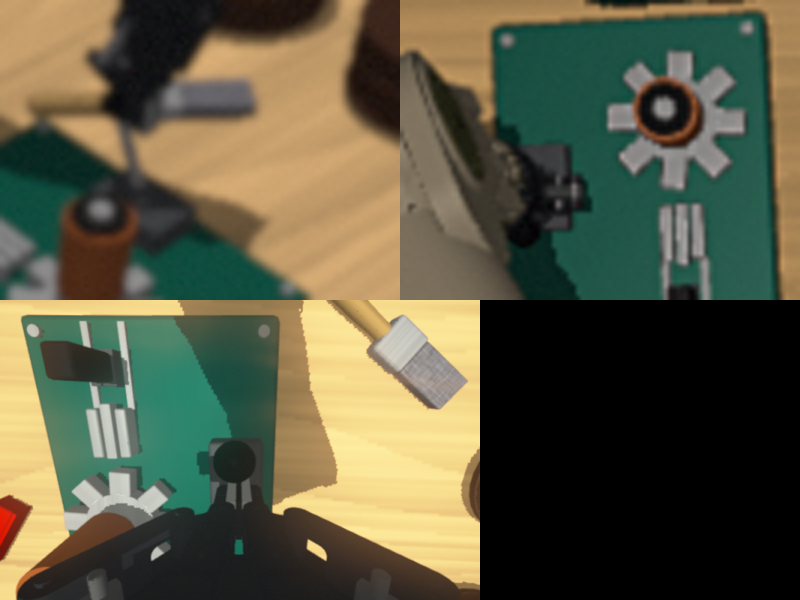

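The lever leans back, with its ball in wrist view at about (313,215). I'll push on until it hits the stop.

{"name": "jog_arm", "arguments": {
  "rows": [
    [-0.1,0,0,0,0,0],
    [-0.15,0,0,0,0,0],
    [-0.15,0,0,0,0,0]
  ]
}}

```text
clock: 2.92
tcp_pos: [0.5347, 0.3259, 0.1317]
orientation: [0.005, -0.02, 1.0, 0.0]
wrist_force: [15.6, 0.1, -8.5]
finger_gap: 0.0002
grip_force: 7.7
```

{"name": "jog_arm", "arguments": {
  "rows": [
    [-0.1,0,0,0,0,0],
    [-0.15,0,0,0,0,0],
    [-0.15,0,0,0,0,0]
  ]
}}

```text
clock: 3.17
tcp_pos: [0.5344, 0.326, 0.132]
orientation: [0.01, -0.019, 1.0, 0.0]
wrist_force: [30.0, 0.0, -18.1]
finger_gap: -0.0001
grip_force: 14.9
```

The lever is hard on its back stop at 30 N. Next I'll back off, rise, open and go above the knob.

{"name": "jog_arm", "arguments": {
  "rows": [
    [0.6,0,0,0,0,0],
    [0.6,0,0.5,0,0,0],
    [0.6,0,1.5,0,0,0],
    [0.4,-0.5,2.2,0,0,0],
    [-0.2,-1.2,2.2,0,0,0],
    [-0.8,-2,2.2,0,0,0],
    [-1.4,-2.7,2.2,0,0,0],
    [-1.6,-3.03,2.2,0,0,0],
    [-1.6,-3.03,2.2,0,0,0],
    [-1.6,-3.03,2.2,0,0,0]
  ]
}}

```text
clock: 4.0
tcp_pos: [0.459, 0.2043, 0.2199]
orientation: [0.0, -0.02, 1.0, 0.0]
wrist_force: [0.1, 0.6, 0.0]
finger_gap: -0.0001
grip_force: 0.0
```

{"name": "jog_arm", "arguments": {
  "rows": [
    [0,0,0,0,0,0],
    [0,0,0,0,0,0],
    [0,0,0,0,0,0],
    [0,0,0,0,0,0],
    [0,0,0,0,0,0]
  ],
  "jaw": -1
}}

```text
clock: 4.42
tcp_pos: [0.4593, 0.2051, 0.219]
orientation: [-0.0, -0.021, 1.0, 0.0]
wrist_force: [0.0, 0.1, -0.3]
finger_gap: 0.0606
grip_force: 0.0
```

```bash
python3 - <<'E'
from h import *
w=snap('wrist','w2'); st=env.get_state(); print(st['tcp_pos'],st['joint_pos'])
for n,p in (('knob',(.459,.2046,.115)),('tcp',st['tcp_pos']),('screw',(.607,.2105,.163)),('tooth',(.541,.208,.072))): print(n,proj(w,p))
E
```

```text
[0.45922151 0.20507016 0.21900842] [ 2.60154541e-01  1.78482589e-01 -1.60551262e-01  1.23224977e+00
  1.46893387e-04  2.18006487e-01]
knob (np.float64(317.0683546660489), np.float64(201.0019431220586))
tcp (np.float64(317.33758960718427), np.float64(253.20524344983534))
screw (np.float64(316.66262454001026), np.float64(392.64646404290954))
tooth (np.float64(317.226907943288), np.float64(266.3764784420967))
```

View pics/w2.png

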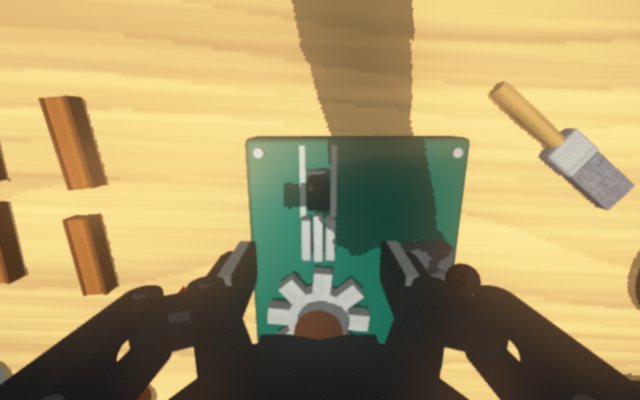

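```bash
python3 - <<'E'
from h import *
w=load('w2'); print(np.round(w['cam_to_world'],3))
R=np.array([[.9991,-.0419],[.0419,.9991]])
for d in (-.150,-.156):
  for z in (.115,.065):
    print(d,z,[tuple(np.round(proj(w,[*(np.array([.607,.2105])+R@np.array([d+a,b])),z])).astype(int)) for a,b in ((-.012,.01),(-.012,-.01),(.012,-.01),(.012,.01))])
crop(w,240,120,480,300,3.3,'c3')
E
```

```text
[[-0.042 -0.965 -0.258  0.394]
 [ 0.999 -0.04  -0.011  0.203]
 [-0.    -0.258  0.966  0.363]
 [ 0.     0.     0.     1.   ]]
-0.15 0.115 [(np.int64(329), np.int64(185)), (np.int64(305), np.int64(185)), (np.int64(305), np.int64(213)), (np.int64(328), np.int64(213))]
-0.15 0.065 [(np.int64(327), np.int64(175)), (np.int64(307), np.int64(175)), (np.int64(307), np.int64(198)), (np.int64(327), np.int64(198))]
-0.156 0.115 [(np.int64(329), np.int64(178)), (np.int64(305), np.int64(178)), (np.int64(305), np.int64(206)), (np.int64(329), np.int64(206))]
-0.156 0.065 [(np.int64(327), np.int64(169)), (np.int64(307), np.int64(169)), (np.int64(307), np.int64(192)), (np.int64(327), np.int64(192))]
```

View pics/c3.png

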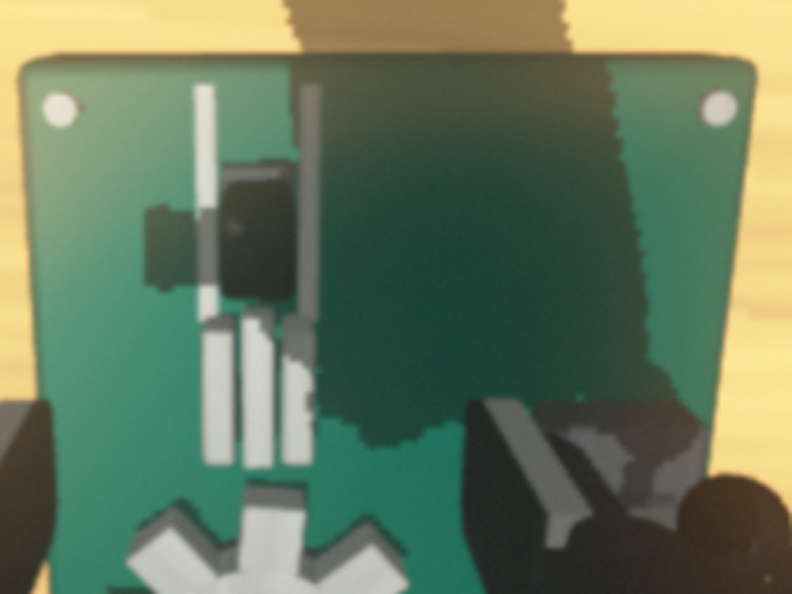

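The knob top is centred at about (318.7,192), which puts it at roughly (0.452,0.2055). The spindle tooth sits about 4 mm to +y of the sliding tooth, so it needs about -17° of spindle. I'll pinch the knob.

{"name": "jog_arm", "arguments": {
  "rows": [
    [-0.2,0,-0.8,0,0,0],
    [-0.2,0,-1.6,0,0,0],
    [-0.2,0,-2.4,0,0,0],
    [-0.2,0,-3.1,0,0,0],
    [-0.2,0,-3.4,0,0,0],
    [-0.2,0,-3.4,0,0,0]
  ]
}}

```text
clock: 4.97
tcp_pos: [0.4484, 0.2041, 0.08]
orientation: [-0.003, -0.021, 1.0, -0.001]
wrist_force: [-1.0, -1.1, 0.2]
finger_gap: 0.0858
grip_force: 0.0
```

{"name": "jog_arm", "arguments": {
  "rows": [
    [0,0,0,0,0,0],
    [0,0,0,0,0,0],
    [0,0,0,0,0,0],
    [0,0,0,0,0,0],
    [0,0,0,0,0,0],
    [0,0,0,0,0,0],
    [0,0,0,0,0,0]
  ],
  "jaw": 1,
  "force": 40
}}

```text
clock: 5.55
tcp_pos: [0.4518, 0.2045, 0.0844]
orientation: [0.001, -0.021, 1.0, -0.0]
wrist_force: [0.0, -1.8, 5.8]
finger_gap: 0.0192
grip_force: 40.2
```

{"name": "jog_arm", "arguments": {
  "rows": [
    [0.1,0,0,0,0,0],
    [0.2,0.01,0,0,0,0],
    [0.3,0.01,0,0,0,0],
    [0.4,0.02,0,0,0,0],
    [0.4,0.02,0,0,0,0],
    [0.4,0.02,0,0,0,0]
  ]
}}

```text
clock: 6.05
tcp_pos: [0.4668, 0.2052, 0.0844]
orientation: [0.0, -0.021, 1.0, -0.0]
wrist_force: [-4.1, -2.3, 8.6]
finger_gap: 0.0193
grip_force: 40.7
```

Moved 15 mm against friction only. I'll ease it on to the hard stop.

{"name": "jog_arm", "arguments": {
  "rows": [
    [0.05,0,0,0,0,0],
    [0.1,0,0,0,0,0],
    [0.1,0,0,0,0,0],
    [0.1,0,0,0,0,0]
  ]
}}

```text
clock: 6.38
tcp_pos: [0.4699, 0.2053, 0.0844]
orientation: [-0.001, -0.021, 1.0, 0.0]
wrist_force: [-6.5, -2.4, 10.3]
finger_gap: 0.0192
grip_force: 40.9
```

{"name": "jog_arm", "arguments": {
  "rows": [
    [0.05,0,0,0,0,0],
    [0.05,0,0,0,0,0],
    [0.05,0,0,0,0,0]
  ]
}}

```text
clock: 6.63
tcp_pos: [0.4703, 0.2053, 0.0844]
orientation: [-0.002, -0.021, 1.0, 0.0]
wrist_force: [-10.3, -1.6, 14.1]
finger_gap: 0.0193
grip_force: 41.4
```

That is the hard stop, at about 19 mm of travel. I'll release, rise and move over the drum.

{"name": "jog_arm", "arguments": {
  "rows": [
    [-0.1,0,0,0,0,0],
    [-0.1,0,0,0,0,0],
    [-0.1,0,0,0,0,0],
    [-0.1,0,0,0,0,0],
    [-0.1,0,0,0,0,0]
  ],
  "jaw": -1
}}

```text
clock: 7.05
tcp_pos: [0.4693, 0.2055, 0.0832]
orientation: [0.0, -0.021, 1.0, 0.0]
wrist_force: [-1.0, -0.3, 0.3]
finger_gap: 0.078
grip_force: 0.0
```

{"name": "jog_arm", "arguments": {
  "rows": [
    [0,0,0.8,0,0,0],
    [0,0,1.7,0,0,0],
    [0,0,2.6,0,0,0],
    [0.3,0,3.4,0,0,0],
    [1.2,0.05,3.6,0,0,0],
    [2.2,0.1,3.6,0,0,0],
    [3.0,0.12,3.6,0,0,0],
    [3.4,0.14,3.6,0,0,0],
    [3.4,0.14,3.6,0,0,0],
    [3.4,0.14,3.6,0,0,0]
  ]
}}

```text
clock: 7.88
tcp_pos: [0.6053, 0.2108, 0.2261]
orientation: [-0.001, -0.02, 1.0, -0.0]
wrist_force: [0.0, 0.5, 0.6]
finger_gap: 0.0854
grip_force: 0.0
```

```bash
python3 - <<'E'
from h import *
w=snap('wrist','w3'); st=env.get_state(); print(st['tcp_pos'],st['joint_pos'])
for n,p in (('tcp',st['tcp_pos']),('screw',(.607,.2105,.163)),('tooth',(.541,.208,.072))): print(n,proj(w,p))
crop(w,200,50,440,230,3.3,'c4')
E
```

```text
[0.60442954 0.21091575 0.22652365] [2.10331466e-01 4.46938606e-01 2.30721470e-01 1.35650352e+00
 2.40764388e-04 1.68983913e-01]
tcp (np.float64(317.7968996082821), np.float64(252.11107194324086))
screw (np.float64(317.15217381270554), np.float64(218.42030455770782))
tooth (np.float64(317.5706406616395), np.float64(122.22519942284751))
```

View pics/c4.png

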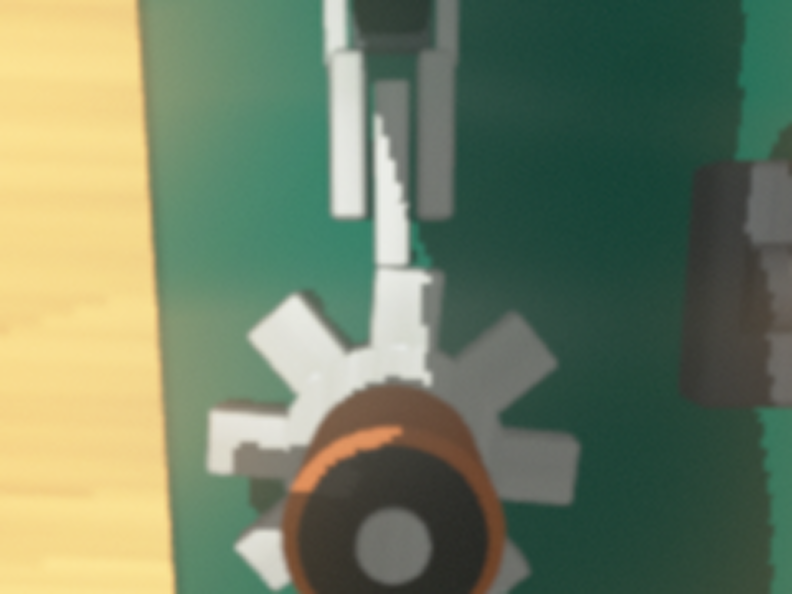

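The tongue tip (393,262 in the crop) stands on the tooth, whose centre is at about 407. The screw head at (393,545) puts the drum axis at about (0.6045,0.212). I'll descend, grip and twist clockwise.

{"name": "jog_arm", "arguments": {
  "rows": [
    [0,0.04,-0.8,0,0,0],
    [0,0.04,-1.6,0,0,0],
    [0,0.04,-2.4,0,0,0],
    [0,0.04,-2.7,0,0,0],
    [0,0.04,-2.7,0,0,0],
    [0,0.04,-2.7,0,0,0]
  ]
}}

```text
clock: 8.43
tcp_pos: [0.6035, 0.2127, 0.1194]
orientation: [-0.001, -0.021, 1.0, -0.0]
wrist_force: [0.3, -0.1, 0.4]
finger_gap: 0.0851
grip_force: 0.0
```

{"name": "jog_arm", "arguments": {
  "rows": [
    [0,0,0,0,0,0],
    [0,0,0,0,0,0],
    [0,0,0,0,0,0],
    [0,0,0,0,0,0],
    [0,0,0,0,0,0]
  ],
  "jaw": 1,
  "force": 40
}}

```text
clock: 8.85
tcp_pos: [0.6062, 0.2113, 0.1219]
orientation: [0.002, -0.02, 1.0, -0.001]
wrist_force: [-0.9, -4.7, 7.4]
finger_gap: 0.0488
grip_force: 42.0
```

{"name": "jog_arm", "arguments": {
  "rows": [
    [0,0,0,0,0,-0.5],
    [0,0,0,0,0,-1],
    [0,0,0,0,0,-1.5],
    [0,0,0,0,0,-2],
    [0,0,0,0,0,-2.5],
    [0,0,0,0,0,-3],
    [0,0,0,0,0,-3],
    [0,0,0,0,0,-3]
  ]
}}

```text
clock: 9.52
tcp_pos: [0.6062, 0.2109, 0.1219]
orientation: [0.002, 0.137, 0.991, -0.001]
wrist_force: [-2.2, -6.1, 7.7]
finger_gap: 0.0489
grip_force: 42.1
```

```bash
python3 - <<'E'
from h import *
w=snap('wrist','w4'); st=env.get_state(); print(st['tcp_pos'],st['ft_torque'])
crop(w,160,0,480,240,2.5,'c5')
E
```

```text
[0.60614783 0.21088403 0.12188554] [-1.43018017  0.38207472 -0.07852387]
```

View pics/c5.png

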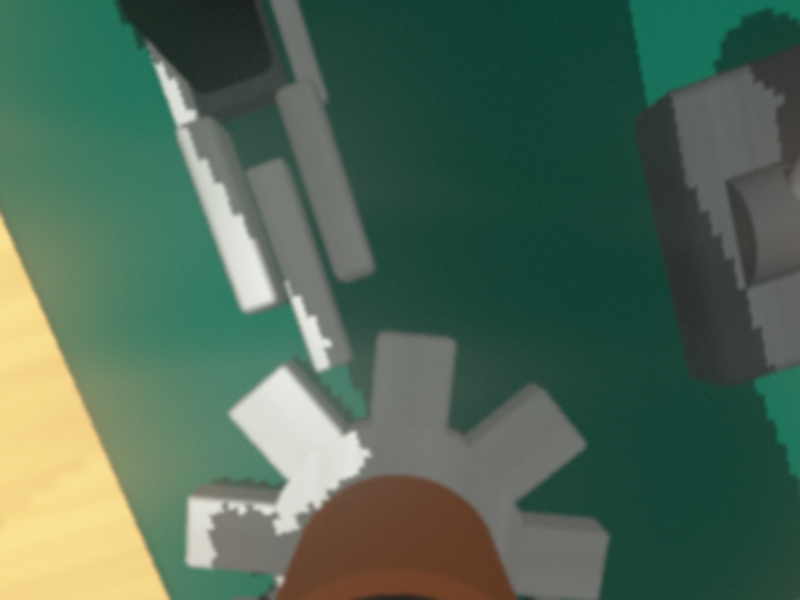

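The tongue tip (335,367) now points into the gap between the teeth at (260,388) and (416,335), well centred and sprung out. I'll release the drum and go back to the knob.

{"name": "jog_arm", "arguments": {
  "rows": [
    [0,0,0,0,0,0],
    [0,0,0,0,0,0],
    [0,0,0,0,0,0],
    [0,0,0,0,0,0],
    [0,0,0,0,0,0]
  ],
  "jaw": -1
}}

```text
clock: 9.98
tcp_pos: [0.6051, 0.2129, 0.1192]
orientation: [-0.0, 0.136, 0.991, 0.0]
wrist_force: [0.4, 0.1, -0.3]
finger_gap: 0.0854
grip_force: 0.0
```

{"name": "jog_arm", "arguments": {
  "rows": [
    [0,0,0.8,0,0,0],
    [0,0,1.7,0,0,0.5],
    [0,0,2.5,0,0,1.5],
    [-0.8,0,2.6,0,0,2.5],
    [-1.7,-0.1,2.6,0,0,3],
    [-2.6,-0.15,2.6,0,0,3],
    [-3.2,-0.17,2.6,0,0,3],
    [-3.4,-0.17,2.6,0,0,3],
    [-3.4,-0.17,2.6,0,0,3],
    [-3.4,-0.17,2.6,0,0,3]
  ]
}}

```text
clock: 10.82
tcp_pos: [0.4701, 0.2062, 0.2238]
orientation: [0.001, -0.021, 1.0, 0.0]
wrist_force: [1.3, 0.0, -0.6]
finger_gap: 0.0855
grip_force: 0.0
```

{"name": "jog_arm", "arguments": {
  "rows": [
    [0,0,-0.8,0,0,0],
    [0,0,-1.6,0,0,0],
    [0,0,-2.4,0,0,0],
    [0,0,-3.1,0,0,0],
    [0,0,-3.55,0,0,0],
    [0,0,-3.55,0,0,0],
    [0,0,-3.55,0,0,0]
  ]
}}

```text
clock: 11.4
tcp_pos: [0.4697, 0.2057, 0.0802]
orientation: [-0.001, -0.02, 1.0, -0.0]
wrist_force: [0.4, 0.6, 0.7]
finger_gap: 0.0855
grip_force: 0.0
```

{"name": "jog_arm", "arguments": {
  "rows": [
    [0,0,0,0,0,0],
    [0,0,0,0,0,0],
    [0,0,0,0,0,0],
    [0,0,0,0,0,0],
    [0,0,0,0,0,0],
    [0,0,0,0,0,0],
    [0,0,0,0,0,0]
  ],
  "jaw": 1,
  "force": 60
}}

```text
clock: 11.98
tcp_pos: [0.4696, 0.2054, 0.0823]
orientation: [0.001, -0.021, 1.0, -0.001]
wrist_force: [-0.1, -3.9, 5.5]
finger_gap: 0.019
grip_force: 59.3
```

{"name": "jog_arm", "arguments": {
  "rows": [
    [0.05,0,0,0,0,0],
    [0.1,0,0,0,0,0],
    [0.15,0.01,0,0,0,0],
    [0.2,0.01,0,0,0,0],
    [0.25,0.01,0,0,0,0],
    [0.25,0.01,0,0,0,0],
    [0.25,0.01,0,0,0,0]
  ]
}}

```text
clock: 12.57
tcp_pos: [0.4781, 0.2057, 0.0823]
orientation: [-0.0, -0.021, 1.0, -0.0]
wrist_force: [-5.0, -3.6, 9.9]
finger_gap: 0.0192
grip_force: 59.8
```

{"name": "jog_arm", "arguments": {
  "rows": [
    [0.05,0,0,0,0,0],
    [0.1,0,0,0,0,0],
    [0.1,0,0,0,0,0],
    [0.1,0,0,0,0,0]
  ]
}}

```text
clock: 12.9
tcp_pos: [0.4781, 0.2057, 0.0823]
orientation: [-0.004, -0.021, 1.0, -0.0]
wrist_force: [-15.0, -3.5, 20.7]
finger_gap: 0.0196
grip_force: 61.3
```

{"name": "jog_arm", "arguments": {
  "rows": [
    [0.05,0,0,0,0,0],
    [0.1,0,0,0,0,0],
    [0.1,0,0,0,0,0],
    [0.1,0,0,0,0,0]
  ]
}}

```text
clock: 13.23
tcp_pos: [0.4782, 0.2057, 0.0822]
orientation: [-0.007, -0.022, 1.0, -0.0]
wrist_force: [-26.4, -3.7, 28.6]
finger_gap: 0.0192
grip_force: 62.8
```

The knob is fully home: it moved 8 mm past the blocked stop, then hit a hard stop. I'll release it and go behind the lever ball.

{"name": "jog_arm", "arguments": {
  "rows": [
    [-0.2,0,0,0,0,0],
    [-0.2,0,0,0,0,0],
    [-0.2,0,0,0,0,0],
    [-0.2,0,0,0,0,0],
    [-0.2,0,0,0,0,0]
  ],
  "jaw": -1
}}

```text
clock: 13.65
tcp_pos: [0.4799, 0.2063, 0.0813]
orientation: [0.0, -0.021, 1.0, 0.0]
wrist_force: [-0.1, -0.4, 0.1]
finger_gap: 0.0785
grip_force: 0.0
```

{"name": "jog_arm", "arguments": {
  "rows": [
    [0,0,0.8,0,0,0],
    [0,0,1.7,0,0,0],
    [0,0,2.6,0,0,0],
    [-0.1,0.5,3.3,0,0,0],
    [-0.2,1.4,3.5,0,0,0],
    [-0.3,2.3,3.5,0,0,0],
    [-0.35,2.9,3.5,0,0,0],
    [-0.35,2.95,3.5,0,0,0],
    [-0.35,2.95,3.5,0,0,0]
  ]
}}

```text
clock: 14.4
tcp_pos: [0.4651, 0.3255, 0.2209]
orientation: [-0.0, -0.022, 1.0, -0.0]
wrist_force: [0.1, -0.1, -0.7]
finger_gap: 0.0856
grip_force: 0.0
```

{"name": "jog_arm", "arguments": {
  "rows": [
    [0,0,0,0,0,0],
    [0,0,0,0,0,0],
    [0,0,0,0,0,0],
    [0,0,0,0,0,0],
    [0,0,0,0,0,0],
    [0,0,0,0,0,0],
    [0,0,0,0,0,0],
    [0,0,0,0,0,0]
  ],
  "jaw": 1,
  "force": 40
}}

```text
clock: 15.07
tcp_pos: [0.4651, 0.3241, 0.2214]
orientation: [0.0, -0.021, 1.0, 0.0]
wrist_force: [0.4, -0.3, 0.4]
finger_gap: 0.0002
grip_force: 0.0
```

```bash
python3 - <<'E'
from h import *
w=snap('wrist','w5'); st=env.get_state(); print(st['tcp_pos'],st['finger_gap'])
print(proj(w,(.513,.3225,.142)), proj(w,(.478,.2055,.115)))
crop(w,120,20,440,260,2.5,'c6')
E
```

```text
[0.46510567 0.32415092 0.22135814] -2.4186226997579057e-05
(np.float64(313.25797036855835), np.float64(266.5669664180313)) (np.float64(178.33443196207486), np.float64(209.63903083902565))
```

View pics/c6.png

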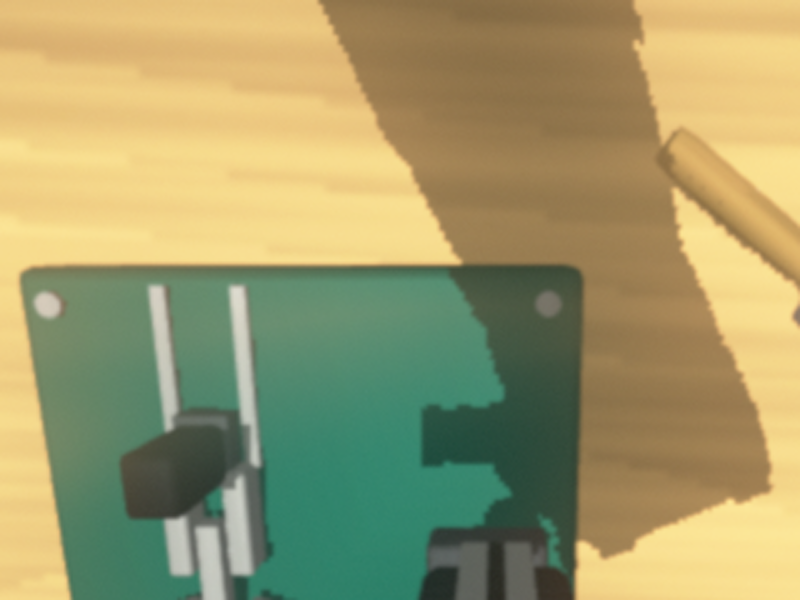

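The fingers stand just behind the ball and the knob sits well forward. I'll descend and push the lever over, away from the robot.

{"name": "jog_arm", "arguments": {
  "rows": [
    [0,0,-0.8,0,0,0],
    [0,0,-1.6,0,0,0],
    [0,0,-2.25,0,0,0],
    [0,0,-2.25,0,0,0],
    [0,0,-2.25,0,0,0]
  ]
}}

```text
clock: 15.53
tcp_pos: [0.4639, 0.3237, 0.1304]
orientation: [-0.002, -0.021, 1.0, -0.001]
wrist_force: [0.9, 0.2, 0.4]
finger_gap: -0.0002
grip_force: 0.0
```

{"name": "jog_arm", "arguments": {
  "rows": [
    [0.4,0,0,0,0,0],
    [0.8,0.02,0,0,0,0],
    [1.2,0.04,0,0,0,0],
    [1.6,0.05,0,0,0,0],
    [2.0,0.07,0,0,0,0],
    [2.3,0.08,0,0,0,0],
    [2.4,0.08,0,0,0,0],
    [2.4,0.08,0,0,0,0]
  ]
}}

```text
clock: 16.2
tcp_pos: [0.5628, 0.3278, 0.1331]
orientation: [0.001, -0.02, 1.0, 0.001]
wrist_force: [-0.2, 0.5, 0.3]
finger_gap: -0.0002
grip_force: 0.0
```

{"name": "jog_arm", "arguments": {
  "rows": [
    [0.1,0,0,0,0,0],
    [0.2,0,0,0,0,0],
    [0.25,0,0,0,0,0],
    [0.25,0,0,0,0,0],
    [0.25,0,0,0,0,0]
  ]
}}

```text
clock: 16.62
tcp_pos: [0.5649, 0.3278, 0.1325]
orientation: [-0.005, -0.022, 1.0, 0.0]
wrist_force: [-16.0, -0.5, 11.0]
finger_gap: 0.0
grip_force: 8.2
```

The lever is on its far stop. I'll back off, rise and cross to above the grips.

{"name": "jog_arm", "arguments": {
  "rows": [
    [-0.6,0,0,0,0,0],
    [-0.7,0,0.5,0,0,0],
    [-0.8,0,1.5,0,0,0],
    [-1,0,2.4,0,0,0],
    [-1.2,-0.7,3.2,0,0,0],
    [-1.5,-1.6,4,0,0,0],
    [-1.8,-2.5,4,0,0,0],
    [-1.8,-3.5,4,0,0,0],
    [-1.8,-4.5,4,0,0,0],
    [-1.8,-5.5,4,0,0,0],
    [-1.8,-6.5,4,0,0,0],
    [-1.8,-7.5,4,0,0,0]
  ]
}}

```text
clock: 17.62
tcp_pos: [0.4983, 0.026, 0.2924]
orientation: [0.001, -0.021, 1.0, -0.0]
wrist_force: [1.7, 0.4, 0.4]
finger_gap: -0.0
grip_force: 0.0
```

{"name": "jog_arm", "arguments": {
  "rows": [
    [-0.3,-0.9,0.6,0,0,0],
    [-0.6,-1.8,1,0,0,0],
    [-0.6,-2.7,1,0,0,0],
    [-0.6,-3.6,1,0,0,0],
    [-0.6,-4,1,0,0,0],
    [-0.6,-4,1,0,0,0],
    [-0.6,-4,1,0,0,0]
  ],
  "jaw": -1
}}

```text
clock: 18.2
tcp_pos: [0.4746, -0.133, 0.3318]
orientation: [0.0, -0.02, 1.0, 0.0]
wrist_force: [0.5, -0.1, 0.4]
finger_gap: 0.0836
grip_force: 0.0
```

```bash
python3 - <<'E'
from h import *
w=snap('wrist','w6');t=snap('top','top6');s=snap('scene','scene6'); st=env.get_state(); print(st['tcp_pos'],st['joint_pos'])
def cr(c,u0,v0,w,h,f): return cv2.resize(c['pixels'][v0:v0+h,u0:u0+w,::-1],None,fx=f,fy=f,interpolation=cv2.INTER_CUBIC)
im=np.zeros((600,800,3),np.uint8)
im[:225,:300]=cr(s,320,130,100,75,3)
im[:225,300:600]=cr(t,200,145,100,75,3)
im[225:,:600]=cr(w,0,0,640,400,.9375)
cv2.imwrite('pics/c7.png',im)
E
```

```text
[ 0.4749161  -0.13131072  0.3317112 ] [-4.33081556e-01  1.42481428e-01  7.04035345e-02  1.49846929e+00
  4.00638958e-04 -4.76175237e-01]
```

View pics/c7.png

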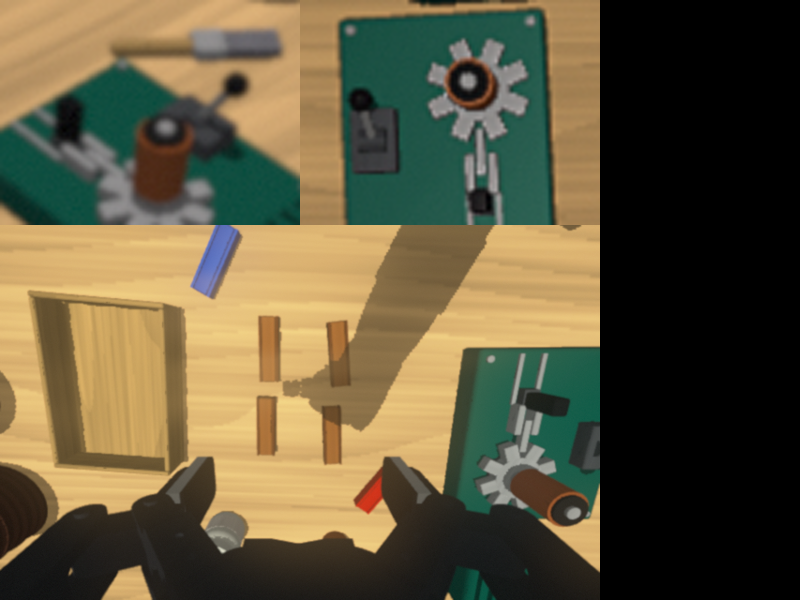

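The machine is done: the tongue is in mesh, and the ball is at top (220.3,178), its locked place. Four grips show in the wrist view at about (286,132), (360,136), (284,214) and (354,224). I'll measure them exactly.

```bash
cat >> h.py <<'E'
def grips(c):
    im=np.array(c['pixels']); hsv=cv2.cvtColor(im,cv2.COLOR_RGB2HSV).astype(int)
    m=((hsv[...,1]>125)&(hsv[...,0]<20)&(hsv[...,2]<210)).astype(np.uint8); m[:, :]=cv2.morphologyEx(m,cv2.MORPH_OPEN,np.ones((3,3),np.uint8))
    n,l,st,ce=cv2.connectedComponentsWithStats(m); out=[]
    for i in range(1,n):
        if 600<st[i,4]:
            ys,xs=np.where(l==i); w=np.array([atz(c,p,.022)[:2] for p in zip(xs,ys)])
            (cx,cy),(a,b),an=cv2.minAreaRect((w*1000).astype(np.float32))
            if a<b: a,b,an=b,a,an+90
            out.append((np.round(ce[i],1).tolist(),round(cx),round(cy),round(a),round(b),round((an+90)%180-90,1)))
    return out
E
python3 - <<'E'
from h import *
for g in grips(load('w6')): print(g)
t=load('top6'); w=load('w6')
for p in ((286,132),(360.5,136.5),(283.7,214.4),(354.1,224)): print(np.round(atz(w,p,.022),3), np.round(proj(t,atz(w,p,.022)),1))
E
```

```text
([117.2, 170.1], 504, -428, 284, 225, -2.6)
([286.9, 132.0], 428, -180, 101, 35, 1.3)
([361.0, 136.8], 431, -71, 103, 35, 7.2)
([283.7, 213.7], 553, -183, 106, 34, 0.0)
([353.8, 222.7], 565, -73, 106, 35, 4.5)
([20.2, 301.7], 743, -617, 195, 79, -12.4)
([395.2, 285.0], 665, 10, 90, 45, -32.4)
([576.8, 285.2], 666, 310, 142, 71, 65.1)
[ 0.427 -0.181  0.022] [378.1 228.4]
[ 0.429 -0.073  0.022] [345.8 228. ]
[ 0.552 -0.183  0.022] [378.2 191. ]
[ 0.564 -0.072  0.022] [345.3 187.8]
```

Both views agree on z = 22 mm. I'll pick the grip at (428,-180) mm first.

{"name": "jog_arm", "arguments": {
  "rows": [
    [-0.4,-0.4,-0.8,0,0,0],
    [-0.8,-0.8,-1.7,0,0,0],
    [-1.17,-1.2,-2.6,0,0,0],
    [-1.17,-1.2,-3.5,0,0,0],
    [-1.17,-1.2,-4.4,0,0,0],
    [-1.17,-1.2,-5.3,0,0,0],
    [-1.17,-1.2,-6.2,0,0,0],
    [-1.17,-1.2,-7,0,0,0],
    [-1.17,-1.2,-7.8,0,0,0],
    [-1.17,-1.2,-8.15,0,0,0],
    [-1.17,-1.2,-8.15,0,0,0],
    [-1.17,-1.2,-8.15,0,0,0]
  ]
}}

```text
clock: 19.35
tcp_pos: [0.428, -0.1791, 0.0051]
orientation: [-0.001, -0.022, 1.0, 0.001]
wrist_force: [-0.3, 0.3, 0.4]
finger_gap: 0.0854
grip_force: 0.0
```

{"name": "jog_arm", "arguments": {
  "rows": [
    [0,0,0,0,0,0],
    [0,0,0,0,0,0],
    [0,0,0,0,0,0],
    [0,0,0,0,0,0],
    [0,0,0,0,0,0],
    [0,0,0,0,0,0],
    [0,0,0,0,0,0]
  ],
  "jaw": 1,
  "force": 50
}}

```text
clock: 19.93
tcp_pos: [0.4291, -0.1811, 0.0065]
orientation: [0.001, -0.021, 1.0, -0.001]
wrist_force: [-0.8, 0.7, 6.0]
finger_gap: 0.0288
grip_force: 50.1
```

{"name": "jog_arm", "arguments": {
  "rows": [
    [0,0,0.8,0,0,0],
    [0,0,1.7,0,0,0],
    [0,-0.4,2.6,0,0,0],
    [0.1,-1.2,3,0,0,0],
    [0.2,-2.1,3,0,0,0],
    [0.3,-3,3,0,0,0],
    [0.4,-3.9,3,0,0,0],
    [0.4,-4.6,2.8,0,0,0],
    [0.4,-4.9,2.2,0,0,0],
    [0.4,-4.9,1.5,0,0,0],
    [0.4,-4.9,1.4,0,0,0],
    [0.4,-4.9,1.4,0,0,0]
  ]
}}

```text
clock: 20.93
tcp_pos: [0.4425, -0.3749, 0.0593]
orientation: [-0.002, -0.02, 1.0, 0.002]
wrist_force: [0.2, 0.8, -0.5]
finger_gap: 0.0287
grip_force: 49.7
```

{"name": "jog_arm", "arguments": {
  "rows": [
    [0,0,0,0,0,0],
    [0,0,0,0,0,0],
    [0,0,0,0,0,0],
    [0,0,0,0,0,0]
  ],
  "jaw": 0
}}

```text
clock: 21.27
tcp_pos: [0.4452, -0.3769, 0.0631]
orientation: [0.001, -0.021, 1.0, -0.001]
wrist_force: [-0.3, -0.1, -0.6]
finger_gap: 0.0428
grip_force: 0.0
```

{"name": "jog_arm", "arguments": {
  "rows": [
    [0,0,0.9,0,0,0],
    [0,0.3,1.8,0,0,0],
    [0,1,2.6,0,0,0],
    [0.3,1.7,3.3,0,0,0],
    [0.5,2.5,4,0,0,0],
    [0.7,3.2,4.6,0,0,0],
    [0.7,4,5,0,0,0],
    [0.7,4.8,5.4,0,0,0],
    [0.7,5.5,5.9,0,0,0],
    [0.7,6,6.2,0,0,0],
    [0.7,6,6.2,0,0,0],
    [0.7,6,6.2,0,0,0]
  ],
  "jaw": -1
}}

```text
clock: 22.27
tcp_pos: [0.4728, -0.1357, 0.3111]
orientation: [0.002, -0.022, 1.0, -0.001]
wrist_force: [-0.5, 0.2, -0.8]
finger_gap: 0.0855
grip_force: 0.0
```

```bash
python3 - <<'E'
from h import *
w=snap('wrist','w7'); print(env.get_state()['tcp_pos'])
for g in grips(w): print(g)
E
```

```text
[ 0.47252538 -0.1364042   0.30995723]
([110.5, 170.1], 505, -428, 285, 228, -2.6)
([365.5, 138.7], 431, -71, 102, 36, 6.8)
([284.2, 218.2], 553, -183, 107, 34, 0.3)
([357.1, 228.3], 564, -74, 105, 34, 5.0)
([16.3, 307.1], 733, -607, 169, 63, -12.3)
([398.7, 294.3], 667, 8, 84, 45, -31.8)
([592.4, 296.7], 670, 316, 149, 72, 65.0)
```

{"name": "jog_arm", "arguments": {
  "rows": [
    [0.6,-0.4,-0.7,0,0,0],
    [1.3,-0.8,-1.4,0,0,0],
    [2,-1.17,-2.1,0,0,0],
    [2,-1.17,-3,0,0,0],
    [2,-1.17,-3.9,0,0,0],
    [2,-1.17,-4.8,0,0,0],
    [2,-1.17,-5.7,0,0,0],
    [2,-1.17,-6.6,0,0,0],
    [2,-1.17,-7.4,0,0,0],
    [2,-1.17,-7.62,0,0,0],
    [2,-1.17,-7.62,0,0,0],
    [2,-1.17,-7.62,0,0,0]
  ]
}}

```text
clock: 23.32
tcp_pos: [0.552, -0.1841, 0.0046]
orientation: [-0.0, -0.02, 1.0, 0.0]
wrist_force: [-0.1, 0.7, 0.7]
finger_gap: 0.0853
grip_force: 0.0
```

{"name": "jog_arm", "arguments": {
  "rows": [
    [0,0,0,0,0,0],
    [0,0,0,0,0,0],
    [0,0,0,0,0,0],
    [0,0,0,0,0,0],
    [0,0,0,0,0,0],
    [0,0,0,0,0,0],
    [0,0,0,0,0,0]
  ],
  "jaw": 1
}}

```text
clock: 23.9
tcp_pos: [0.5533, -0.1838, 0.0061]
orientation: [0.001, -0.021, 1.0, -0.001]
wrist_force: [-0.7, 1.1, 6.7]
finger_gap: 0.0289
grip_force: 50.8
```

{"name": "jog_arm", "arguments": {
  "rows": [
    [0,0,0.8,0,0,0],
    [0,0,1.7,0,0,0],
    [0,-0.4,2.6,0,0,0],
    [0,-1.2,3,0,0,0],
    [0,-2.1,3,0,0,0],
    [0,-3,3,0,0,0],
    [0,-3.9,3,0,0,0],
    [0,-4.6,2.8,0,0,0],
    [0,-4.8,2.2,0,0,0],
    [0,-4.8,1.6,0,0,0],
    [0,-4.8,1.5,0,0,0],
    [0,-4.8,1.5,0,0,0]
  ]
}}

```text
clock: 24.9
tcp_pos: [0.5505, -0.3739, 0.0622]
orientation: [-0.002, -0.021, 1.0, 0.002]
wrist_force: [-0.2, -0.4, -0.6]
finger_gap: 0.0286
grip_force: 49.9
```

{"name": "jog_arm", "arguments": {
  "rows": [
    [0,0,0,0,0,0],
    [0,0,0,0,0,0],
    [0,0,0,0,0,0],
    [0,0,0,0,0,0]
  ],
  "jaw": 0
}}

```text
clock: 25.23
tcp_pos: [0.5533, -0.3755, 0.0663]
orientation: [0.001, -0.021, 1.0, -0.001]
wrist_force: [0.6, -0.3, -1.0]
finger_gap: 0.0425
grip_force: 0.0
```

{"name": "jog_arm", "arguments": {
  "rows": [
    [0,0,0.9,0,0,0],
    [0,0.3,1.8,0,0,0],
    [-0.3,1,2.6,0,0,0],
    [-0.6,1.7,3.3,0,0,0],
    [-1,2.5,4,0,0,0],
    [-1.4,3.2,4.6,0,0,0],
    [-1.8,4,5,0,0,0],
    [-2,4.8,5.4,0,0,0],
    [-2,5.5,5.9,0,0,0],
    [-2,6.3,6.1,0,0,0],
    [-2,6.5,6.1,0,0,0],
    [-2,6.5,6.1,0,0,0]
  ],
  "jaw": -1
}}

```text
clock: 26.23
tcp_pos: [0.4725, -0.1134, 0.3104]
orientation: [0.002, -0.023, 1.0, -0.001]
wrist_force: [0.3, -0.1, 0.1]
finger_gap: 0.0854
grip_force: 0.0
```

```bash
python3 - <<'E'
from h import *
w=snap('wrist','w8'); print(env.get_state()['tcp_pos'])
for g in grips(w): print(g)
E
```

```text
[ 0.47246711 -0.11463136  0.30940144]
([94.3, 170.8], 505, -429, 285, 230, -2.7)
([352.7, 114.0], 399, -69, 102, 35, 8.9)
([342.4, 227.8], 564, -72, 106, 34, 4.8)
([391.7, 284.9], 658, 15, 107, 46, -34.4)
([10.7, 305.8], 719, -591, 121, 41, -12.2)
([574.2, 292.0], 662, 312, 141, 55, 63.8)
```

The grip at (431,-71) was knocked to (399,-69), yaw 9°. I'll pick it there.

{"name": "jog_arm", "arguments": {
  "rows": [
    [-0.6,0.4,-0.7,0,0,0.4],
    [-1.2,0.8,-1.4,0,0,0.8],
    [-1.84,1.14,-2.1,0,0,1],
    [-1.84,1.14,-3,0,0,1],
    [-1.84,1.14,-3.9,0,0,1],
    [-1.84,1.14,-4.8,0,0,1],
    [-1.84,1.14,-5.7,0,0,1],
    [-1.84,1.14,-6.6,0,0,1],
    [-1.84,1.14,-7.4,0,0,1],
    [-1.84,1.14,-7.6,0,0,1],
    [-1.84,1.14,-7.6,0,0,1],
    [-1.84,1.14,-7.6,0,0,1]
  ]
}}

```text
clock: 27.28
tcp_pos: [0.3987, -0.0704, 0.0048]
orientation: [-0.001, -0.073, 0.997, 0.0]
wrist_force: [-0.7, 0.3, 0.8]
finger_gap: 0.0852
grip_force: 0.0
```

{"name": "jog_arm", "arguments": {
  "rows": [
    [0,0,0,0,0,0],
    [0,0,0,0,0,0],
    [0,0,0,0,0,0],
    [0,0,0,0,0,0],
    [0,0,0,0,0,0],
    [0,0,0,0,0,0],
    [0,0,0,0,0,0]
  ],
  "jaw": 1
}}

```text
clock: 27.87
tcp_pos: [0.3996, -0.0701, 0.0056]
orientation: [0.001, -0.073, 0.997, -0.0]
wrist_force: [-2.1, 0.1, 8.2]
finger_gap: 0.0292
grip_force: 49.7
```

{"name": "jog_arm", "arguments": {
  "rows": [
    [0,0,0.8,0,0,0],
    [0,0,1.7,0,0,0],
    [0.2,-0.4,2.6,0,0,0],
    [0.4,-1.2,3,0,0,0],
    [0.6,-2.1,3,0,0,-0.3],
    [0.8,-3,3,0,0,-0.6],
    [1,-3.9,3,0,0,-1],
    [1.1,-4.8,3,0,0,-1],
    [1.1,-5.7,3,0,0,-1],
    [1.1,-6.6,3,0,0,-1],
    [1.1,-7.5,3,0,0,-1],
    [1.1,-8.4,3,0,0,-1]
  ]
}}

```text
clock: 28.87
tcp_pos: [0.4424, -0.4073, 0.1247]
orientation: [0.0, -0.021, 1.0, 0.0]
wrist_force: [0.9, 0.1, -0.4]
finger_gap: 0.0291
grip_force: 49.8
```

{"name": "jog_arm", "arguments": {
  "rows": [
    [0,-0.5,-0.5,0,0,0],
    [0,-0.55,-1.2,0,0,0],
    [0,-0.55,-1.4,0,0,0],
    [0,-0.55,-1.4,0,0,0]
  ]
}}

```text
clock: 29.2
tcp_pos: [0.4407, -0.4254, 0.0654]
orientation: [-0.002, -0.021, 1.0, 0.003]
wrist_force: [-0.5, 0.5, -0.2]
finger_gap: 0.0289
grip_force: 49.8
```

{"name": "jog_arm", "arguments": {
  "rows": [
    [0,0,0,0,0,0],
    [0,0,0,0,0,0],
    [0,0,0,0,0,0],
    [0,0,0,0,0,0]
  ],
  "jaw": 0
}}

```text
clock: 29.53
tcp_pos: [0.4436, -0.4279, 0.0703]
orientation: [0.001, -0.021, 1.0, -0.001]
wrist_force: [-0.1, 0.2, 0.8]
finger_gap: 0.0422
grip_force: 0.0
```

{"name": "jog_arm", "arguments": {
  "rows": [
    [0,0,0.9,0,0,0],
    [0,0,1.8,0,0,0],
    [0.1,0.7,2.4,0,0,0],
    [0.2,1.6,2.9,0,0,0],
    [0.3,2.5,3.4,0,0,0],
    [0.4,3.4,3.9,0,0,0],
    [0.5,4.3,4.3,0,0,0],
    [0.6,5.2,4.6,0,0,0],
    [0.7,6.1,4.8,0,0,0],
    [0.7,7,5,0,0,0],
    [0.7,7.5,5,0,0,0],
    [0.7,7.5,5,0,0,0]
  ],
  "jaw": -1
}}

```text
clock: 30.53
tcp_pos: [0.4706, -0.1238, 0.2707]
orientation: [0.001, -0.023, 1.0, -0.0]
wrist_force: [0.4, 0.6, -0.3]
finger_gap: 0.0852
grip_force: 0.0
```

```bash
python3 - <<'E'
from h import *
w=snap('wrist','w9'); print(env.get_state()['tcp_pos'])
for g in grips(w): print(g)
E
```

```text
[ 0.47083015 -0.12575471  0.27015284]
([87.2, 179.5], 506, -431, 289, 232, -3.0)
([351.6, 239.2], 564, -73, 106, 34, 4.9)
([398.7, 309.1], 666, 8, 87, 46, -32.3)
([610.2, 318.0], 675, 333, 168, 62, 52.1)
```

{"name": "jog_arm", "arguments": {
  "rows": [
    [0.7,0.4,-0.5,0,0,0.4],
    [1.4,0.8,-1,0,0,0.4],
    [2,1.2,-1.6,0,0,0.4],
    [2.3,1.32,-2.4,0,0,0.4],
    [2.3,1.32,-3.3,0,0,0.4],
    [2.3,1.32,-4.2,0,0,0.4],
    [2.3,1.32,-5.1,0,0,0.4],
    [2.3,1.32,-6,0,0,0.4],
    [2.3,1.32,-6.6,0,0,0.4],
    [2.3,1.32,-6.6,0,0,0.4],
    [2.3,1.32,-6.6,0,0,0.4]
  ]
}}

```text
clock: 31.5
tcp_pos: [0.5615, -0.0756, 0.0035]
orientation: [-0.002, -0.041, 0.999, 0.0]
wrist_force: [0.8, -0.4, 0.9]
finger_gap: 0.0851
grip_force: 0.0
```

{"name": "jog_arm", "arguments": {
  "rows": [
    [0,0,0,0,0,0],
    [0,0,0,0,0,0],
    [0,0,0,0,0,0],
    [0,0,0,0,0,0],
    [0,0,0,0,0,0],
    [0,0,0,0,0,0],
    [0,0,0,0,0,0]
  ],
  "jaw": 1
}}

```text
clock: 32.08
tcp_pos: [0.5639, -0.0752, 0.0062]
orientation: [0.001, -0.042, 0.999, -0.0]
wrist_force: [-1.1, 0.0, 6.6]
finger_gap: 0.029
grip_force: 51.8
```

{"name": "jog_arm", "arguments": {
  "rows": [
    [0,0,0.8,0,0,0],
    [0,0,1.7,0,0,0],
    [0,-0.4,2.6,0,0,0],
    [0,-1.2,3,0,0,0],
    [0,-2.1,3,0,0,-0.2],
    [0,-3,3,0,0,-0.4],
    [0,-3.9,3,0,0,-0.4],
    [-0.1,-4.8,3,0,0,-0.4],
    [-0.2,-5.7,3,0,0,-0.4],
    [-0.25,-6.6,3,0,0,-0.4],
    [-0.25,-7.5,3,0,0,-0.4],
    [-0.25,-8.4,3,0,0,-0.4]
  ]
}}

```text
clock: 33.08
tcp_pos: [0.5522, -0.4126, 0.1248]
orientation: [0.0, -0.021, 1.0, -0.0]
wrist_force: [-0.1, 0.6, -0.5]
finger_gap: 0.0285
grip_force: 50.9
```

Held. I'll place it, then retreat for the final check.

{"name": "jog_arm", "arguments": {
  "rows": [
    [0,-0.4,-0.5,0,0,0],
    [0,-0.4,-1.2,0,0,0],
    [0,-0.4,-1.4,0,0,0],
    [0,-0.4,-1.4,0,0,0]
  ]
}}

```text
clock: 33.42
tcp_pos: [0.5504, -0.4249, 0.0649]
orientation: [-0.003, -0.021, 1.0, 0.003]
wrist_force: [0.5, 0.3, -1.1]
finger_gap: 0.0288
grip_force: 50.9
```

{"name": "jog_arm", "arguments": {
  "rows": [
    [0,0,0,0,0,0],
    [0,0,0,0,0,0],
    [0,0,0,0,0,0],
    [0,0,0,0,0,0]
  ],
  "jaw": 0
}}

```text
clock: 33.75
tcp_pos: [0.5538, -0.427, 0.0706]
orientation: [0.001, -0.021, 1.0, -0.001]
wrist_force: [-0.1, 0.1, -0.2]
finger_gap: 0.043
grip_force: 0.0
```

{"name": "jog_arm", "arguments": {
  "rows": [
    [0,0,0.9,0,0,0],
    [0,0,1.8,0,0,0],
    [-0.3,0.3,2.4,0,0,0],
    [-1,0.8,3,0,0,0],
    [-1.8,1.2,3.5,0,0,0],
    [-2.6,1.6,4,0,0,0],
    [-3.3,2,4,0,0,0],
    [-3.6,2.5,4,0,0,0],
    [-3.6,3,4,0,0,0],
    [-3.6,3,4,0,0,0]
  ]
}}

```text
clock: 34.58
tcp_pos: [0.4077, -0.3039, 0.2305]
orientation: [0.001, -0.021, 1.0, -0.0]
wrist_force: [-0.2, 0.1, 0.3]
finger_gap: 0.0426
grip_force: 0.0
```

```bash
python3 - <<'E'
from h import *
s=snap('scene','s10'); t=snap('top','t10'); print(env.get_state()['tcp_pos'],env.get_state()['wrist_force'])
def cr(c,u0,v0,w,h,f): return cv2.resize(c['pixels'][v0:v0+h,u0:u0+w,::-1],None,fx=f,fy=f,interpolation=cv2.INTER_CUBIC)
im=np.zeros((600,800,3),np.uint8)
im[:300,:800]=cr(t,200,90,320,120,2.5)
im[300:,:400]=cr(s,60,60,400,300,1); im[300:,400:800]=cr(s,310,130,100,75,4)
cv2.imwrite('pics/c8.png',im)
E
```

```text
[ 0.40909705 -0.30674706  0.22999946] [ 0.32326508 -0.45973311 -0.13610697]
```

View pics/c8.png

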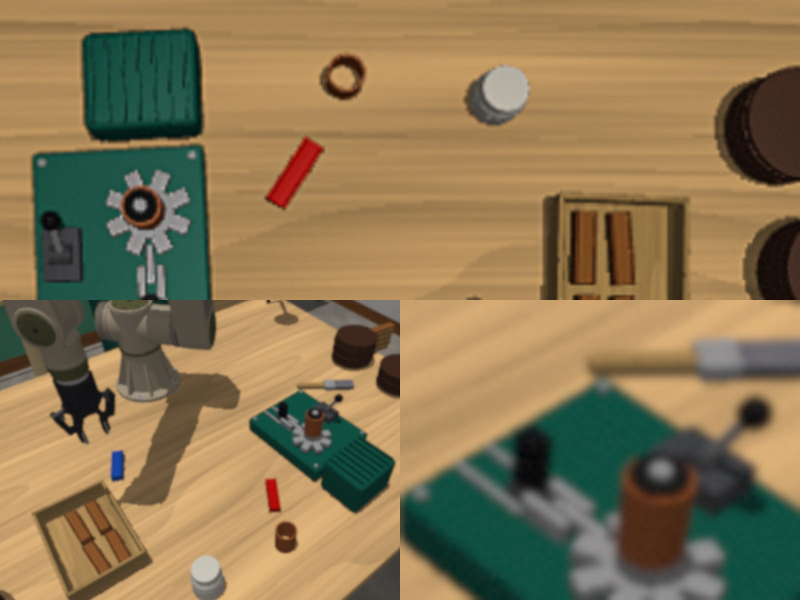

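All four grips lie in the crate, the tongue is in mesh and the ball is back at its locked place, top (220.8,178.4). The jar, sleeve, brush, and red and blue bars have not moved, so I'm handing in.

```bash
python3 -c "
from workcell import env
print(env.hand_in())"
```

```text
the job is handed in; nothing more can be done
None
```

The job is handed in at about 35 s on the clock: all four grips found (one had been knocked aside) are in the crate, and the gear change was done in the order asked, with the lever thrown back, the knob home in mesh and the lever locked again; the jar, sleeve, brush and red and blue bars stayed where they were.

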